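Sweep up the white keys of a repaired keyboard

TASK

The key contacts of the small music keyboard have just been cleaned; check them with one light finger sweep up the white keys: press the lowest white key alone (at the left end, seen from the robot's side), then slide along to the highest without lifting, so that every white key in turn goes well down, the next one before the last is let up, and lift off at the top so that all spring back. Keep off the black keys, press gently, do not shift or lift the keyboard, and leave everything else on the bench where it is.

Things in the scene. Friction and masses are not known exactly. Their poses are not given: they have to be found in the camera images.
- keyboard: small music keyboard, dark grey, 236 deep x 264 wide, loose on rubber feet, about 2 kg. Origin under its centre on the table; x from the player's (robot's) side to its back, y towards its low end (player's left), z up. 10 white keys in a row along y; raised panel behind them (x = +31 to +118, top z = 56) with knobs to z = 70 and two black wheels near the low end. Side cheeks beyond y = +-117 top at z = 34
- low_end (a point): point on top of the lowest white key when up, mid-width, 24 behind its front edge: keyboard frame (-86, +105.75, 46). Fixed to the case, does not sink with the key. The other white keys follow towards -y at 23.5 pitch (22.5 wide, 1 gaps), the highest centred at y = -105.75; all tops level at z = 46, clear front part from x = -110 (front edge) to x = -62
- black_keys: the seven black keys together (groups of 2, 3 and 2); same origin and axes as the keyboard. Each 10.5 wide, 90 long (x = -61 to +29), tops at z = 58, which is 12 above the white keys; not to be played or leant on
- white01 (a joint): lowest white key counted from the low end: 0 = up, 0.05 rad = fully down; a key counts as down from 0.018 rad. White keys hinge about a line at x = +90, z = 40 of the keyboard: the front edge goes down 10 at most, against about 0.6 N (start) to 1.1 N (fully down) there, and springs back at once
- white02 (a joint): 2nd white key counted from the low end: 0 = up, 0.05 rad = fully down. Keys are slick polished plastic (friction about 0.25) with upright sides and sharp edges: an upright finger slid along deep runs against the side of the next raised key; a fingertip leaning along the row (35 to 40 degrees, hand trailing behind the tip or leading it) with its lowest edge 5 to 8 below the key tops rides over the keys and presses each down as it comes
- white03 (a joint): 3rd white key counted from the low end: 0 = up, 0.05 rad = fully down
- white04 (a joint): 4th white key counted from the low end: 0 = up, 0.05 rad = fully down
- white05 (a joint): 5th white key counted from the low end: 0 = up, 0.05 rad = fully down
- white06 (a joint): 6th white key counted from the low end: 0 = up, 0.05 rad = fully down
- white07 (a joint): 7th white key counted from the low end: 0 = up, 0.05 rad = fully down
- white08 (a joint): 8th white key counted from the low end: 0 = up, 0.05 rad = fully down
- white09 (a joint): 9th white key counted from the low end: 0 = up, 0.05 rad = fully down
- white10 (a joint): highest (10th) white key counted from the low end: 0 = up, 0.05 rad = fully down
- screw_dish: bystander: shallow steel dish, 50 across, 14 high, standing on the keyboard's panel; origin under its centre
- screwdriver: bystander: red-handled screwdriver, 170 long, lying between robot and keyboard, under 35 high; origin under its middle
- tape_roll: bystander: yellow roll of tape lying flat, 90 across, 24 high, between robot and keyboard; origin under its centre
- multimeter: bystander: orange multimeter lying flat, 165 x 80 x 40 high, beyond the high end; origin under its centre
- spray_can: bystander: blue spray can with red cap, 52 across, 180 high, standing behind one end of the keyboard; origin under its centre
- mug: bystander: blue mug, 76 across, 92 high, standing behind the other end; origin under its centre

How it is judged:
On the way, in this order (a step that is already met when the one before it is completed fails the run):
1. the lowest white key goes down (value of joint white01 above 0.018 rad).
2. 2nd white key goes down while the one before is still held down (value of joint white02 above 0.018 rad and value of joint white01 above 0.006 rad).
3. 3rd white key goes down while the one before is still held down (value of joint white03 above 0.018 rad and value of joint white02 above 0.006 rad).
4. 4th white key goes down while the one before is still held down (value of joint white04 above 0.018 rad and value of joint white03 above 0.006 rad).
5. 5th white key goes down while the one before is still held down (value of joint white05 above 0.018 rad and value of joint white04 above 0.006 rad).
6. 6th white key goes down while the one before is still held down (value of joint white06 above 0.018 rad and value of joint white05 above 0.006 rad).
7. 7th white key goes down while the one before is still held down (value of joint white07 above 0.018 rad and value of joint white06 above 0.006 rad).
8. 8th white key goes down while the one before is still held down (value of joint white08 above 0.018 rad and value of joint white07 above 0.006 rad).
9. 9th white key goes down while the one before is still held down (value of joint white09 above 0.018 rad and value of joint white08 above 0.006 rad).
10. highest (10th) white key goes down while the one before is still held down (value of joint white10 above 0.018 rad and value of joint white09 above 0.006 rad).
At the end, for the whole second after the job is handed in: all 10 white keys went down (0.018 rad) in order from the lowest, each while the one before was still 0.006 rad down; all are up again (under 0.006 rad); the keyboard is at rest within 12 mm, and each bystander within 20 mm, of where they started (value of joint each of white01, white02, white03, white04, white05, white06, white07, white08, white09, white10 below 0.006 rad and distance of each of low_end, keyboard from where it was at the start of the episode below 0.012 m and linear speed of keyboard below 0.01 m/s and distance of each of screw_dish, screwdriver, tape_roll, multimeter, spray_can, mug from where it was at the start of the episode below 0.02 m); the robot touches nothing.
It fails at once if a black key is touched with more than 0.8 N (contact force between anything else and black_keys above 0.8 N).
It fails at once if the fingers press on the keyboard with more than 15 N (contact force between the fingers and keyboard above 15 N).
It fails at once if the keyboard is shifted or lifted by more than 12 mm (distance of any of low_end, keyboard from where it was at the start of the episode above 0.012 m).
It fails at once if a bystander is moved by more than 20 mm (distance of any of screw_dish, screwdriver, tape_roll, multimeter, spray_can, mug from where it was at the start of the episode above 0.02 m).
It also fails if it takes over 42 s, if anything falls off the work surface, if the arm or the gripper's body presses on something with over 40 N, if the wrist force passes 120 N, or if a joint passes its speed limit or range.

ROBOT

A 6-joint arm with a two-finger parallel gripper is mounted at the origin on the work surface. World frame = base frame: x ahead of the robot, y to its left, z up, the work surface at z = 0. Lengths are in m, angles in rad, forces in N, time in s.
With the tool pointing down it reaches from about 0.2 to 0.875 m from the base axis. Payload 3.4 kg.
Tool frame: the origin (TCP) lies midway between the tips of the shut fingers; the grasp point (between the pads) lies 19 mm behind it; x points along the fingers, z is the direction in which the jaws open and shut, and the axes are right-handed (so a half turn about x gives the same grasp; the last joint's range is limited). The gripper opens to 94 mm and grips with 3 to 60 N. Pads are 16 mm wide; open, the fingers measure 119 mm over their backs; the gripper's body (75 mm by 177 mm) begins 78 mm behind the grasp point.
Start: joints at [-1.226, 0.276, 1.505, -0, 1.361, -0.121], TCP at [0.258, -0.514, 0.205] pointing down, gripper open.
Joint ranges: [-2.89, 2.89], [-0.75, 2.08], [0.22, 2.7], [-1.18, 4.32], [0.11, 2.71], [-2.7, 2.7]. Speed limits (rad/s): [2.57, 2.57, 3.14, 3.14, 3.14, 3.14].

INTERFACE

Orientations are given as a unit quaternion [w, x, y, z].
In Python, from cell import get_obs, eyes, r, models gives the robot as it stands.
- The arm moves only by the tool move_arm, never from a script. Its arguments are lists of equal length, an entry for each row: "offset": the shift along the tool's x, y, z in units of 25 mm (1.0 is 25 mm), a list of three; "rot": the turn, a rotation vector about the tool's x, y, z in units of 0.08 rad (1.0 is 0.08 rad), a list of three; "grip": the closure in counts, from 0 (fully open) to 255 (shut). In form: {"offset": [[x, y, z], ...], "rot": [[ax, ay, az], ...], "grip": [grip, ...]}. A call has 1 to 20 rows; each row shifts and turns the commanded pose from where the row before left it, along the tool's axes as they then stand; what a row does not reach is not made up. A row lasts 1/12 s, in which the tool goes at most 41.7 mm and 7.16 degrees, less where a joint would pass 70% of its speed; a pose out of reach is approached as far as the arm can. A call with a number of a shift or a turn outside -1 to 1 is refused whole. A call with a gripper value outside its range is refused whole. The fingers move at their own pace and stop on an object; "force" is the grip in N (left out, the last holds). Time passes only in rows, so rows that do not move let the fingers close. It gives the time, the measured TCP pose, the force and the opening at its end, in the units of the state.
- get_obs(): the state, without advancing time (a new reading comes with each control period).
- eyes.grab_frame(name): name is "side" or "top" or "wrist"; returns the picture (400x640x3 uint8, red, green, blue); there is no depth.
- eyes.camera_info(name): a dict with "fovy" (degrees; the focal length in pixels is half the picture's height over the tangent of half this angle, whatever the lens; pixels are square), "cx", "cy" (the principal point, pixels), "rvec" (rotation vector, rad) and "tvec" (3), from world to camera coordinates, as OpenCV has them. Camera axes: x right, y down, z forward; pixel columns grow to the right and rows downward; lengths in m; the calibration is good to about 2 mm. A picture is of the moment at which its call begins: read the wrist's pose just before it. camera_info takes no time and is no camera call; for the wrist camera it gives the pose at the moment of the call.
- r.close_job(): hands the job in, once; it reports no verdict.
Trained networks look in the newest picture that a camera, given by its name, has taken for a name from the list of things; names that differ only in an ending like _2 or _b are one class to them, and where a whole thing is asked for, a point or a joint stands for the part that bears it (a point fixed in the world has none). Each returns a list of dicts, best first, with "p" (0 to 1); they miss things now and then, are a little off and sometimes report something else, mostly with a low value. They report only what shows in the picture. A call takes as long as a camera call.
- models.regions_of(camera, name): "region" (400x640 bool, what is visible of it) and "extent" ([left, top, width, height] in pixels, round what is visible of it).
- models.landmark_of(camera, name): "uv" ([column, row] in pixels: a listed point, or the origin of a listed thing).
The state is a dict: "time": time; "qpos": joint angles; "qd": joint speeds; "effort": joint torques, N m; "tcp_pos": TCP position; "tcp_rot": TCP orientation; "force": force on the tool from outside, world axes, zero at the start; "ft_torque": the same for the moment, N m; "width": finger opening in m.
Only numpy, scipy, OpenCV 4.12 (cv2) and the standard library are available. Lean on these libraries where they do the work, as an engineer would, in place of code of your own. Each camera call takes 0.05 s, during which the arm holds its last target. There are 200 camera calls.

## Working session

There is one attempt and no reset: what is moved stays moved. The work goes in short steps, Python scripts to look and compute and a tool call to move; the robot and the scene stay as the last step left them, time stands still between calls to the robot, and variables do not carry over. Pictures are saved under pics/ and viewed, about 8 in all and at most 12, crops included, and the job is handed in when it is done.

Besides the shell and the picture viewer there is one more tool, called after ">>>" as name(argument=value, ...) on one line, values as JSON. move_arm: Moves the arm, as the interface text tells. Shifts and turns lie within -1 to 1; 1 stands for 25 mm of shift or 0.08 rad of turn. Its arguments: {"type":"object","properties":{"offset":{"type":"array"},"rot":{"type":"array"},"grip":{"type":"array"},"force":{"type":"number"}},"required":["offset","rot","grip"]}

```bash
mkdir -p pics; ls; cat > h.py <<'E'
import numpy as np, cv2
from scipy.spatial.transform import Rotation as R
from cell import get_obs, eyes, r, models
def cam(n):
    c=eyes.camera_info(n); f=200/np.tan(np.radians(c['fovy'])/2)
    K=np.array([[f,0,c['cx']],[0,f,c['cy']],[0,0,1.]]); return K,np.array(c['rvec'],float).ravel(),np.array(c['tvec'],float).ravel()
def ray(n,uv,z):
    K,rv,t=cam(n); M=R.from_rotvec(rv).as_matrix()
    o=-M.T@t; d=M.T@np.linalg.solve(K,[uv[0],uv[1],1]); return o+d*(z-o[2])/d[2]
def proj(n,p):
    K,rv,t=cam(n); return cv2.projectPoints(np.array(p,float).reshape(-1,1,3),rv,t,K,None)[0].reshape(-1,2)
E
python3 - <<'E'
from h import *
o=get_obs(); print(o)
for n in ('top','side'):
    im=eyes.grab_frame(n); cv2.imwrite(f'pics/{n}0.png',im[:,:,::-1])
    print(n,eyes.camera_info(n))
    for t,z in (('keyboard',0),('low_end',.046),('black_keys',0),('white10',.04),('screwdriver',0),('tape_roll',0),('multimeter',0),('spray_can',0),('mug',0)):
        try:
            l=models.landmark_of(n,t)
            for a in l[:2]: print(n,t,a['p'],np.round(a['uv'],1),ray(n,a['uv'],z).round(4))
        except Exception as e: print(t,e)
E
```

```text
pics
{'time': 0.0, 'qpos': array([-1.22599897e+00,  2.76593313e-01,  1.50609513e+00, -1.78235809e-05,
        1.36066212e+00, -1.20990421e-01]), 'qd': array([ 1.46173741e-04, -2.31985628e-04, -4.80409790e-05, -7.56514916e-04,
        3.08706264e-04, -4.12064688e-04]), 'effort': array([-1.70232219e-03, -4.04596925e+01, -2.37233126e+01,  6.95971423e-02,
        3.44778167e-02, -1.34745546e-04]), 'tcp_pos': array([ 0.25805743, -0.51323352,  0.20462083]), 'tcp_rot': array([ 0.60140922,  0.37148573,  0.60238852, -0.37072006]), 'force': array([-0.22205913, -0.26669762,  0.71336078]), 'ft_torque': array([-0.01766629,  0.01905908,  0.02405319]), 'width': 0.09394071616155332}
top {'fovy': 44.1447532811877, 'cx': 319.227401004455, 'cy': 196.34153824357003, 'rvec': array([ 2.27352377, -1.92047102,  0.20516316]), 'tvec': array([-0.0409933 ,  0.58483213,  0.93193163])}
top keyboard 0.74 [464.5 221.3] [ 0.5946 -0.2534  0.    ]
top keyboard 0.61 [354. 203.] [ 0.5945 -0.0163  0.    ]
top low_end 0.74 [289.9 220.3] [0.5279 0.1082 0.046 ]
top black_keys 0.78 [346.7 199.8] [5.988e-01 2.000e-04 0.000e+0
[... 655 characters left out ...]
de keyboard 0.65 [308.3 214.7] [0.5801 0.0017 0.    ]
side low_end 0.91 [305.5 227.3] [0.5332 0.1096 0.046 ]
side black_keys 0.94 [302.3 211.7] [ 0.6005 -0.0038  0.    ]
white10 it knows: black_keys, keyboard, low_end, mug, multimeter, screw_dish, screwdriver, spray_can, tape_roll
side screwdriver 0.62 [377.8 227.8] [ 0.4002 -0.0227  0.    ]
side tape_roll 0.6 [303.3 212.8] [ 5.958e-01 -4.000e-04  0.000e+00]
side tape_roll 0.59 [347.6 269.2] [0.4131 0.1488 0.    ]
side multimeter 0.98 [373.8 183.2] [ 0.4786 -0.2328  0.    ]
side spray_can 0.89 [223.8 253.3] [0.6825 0.223  0.    ]
side spray_can 0.31 [376.4 227.7] [ 0.4034 -0.0215  0.    ]
side mug 0.93 [338.3 167.6] [ 0.6127 -0.2802  0.    ]
```

View pics/top0.png

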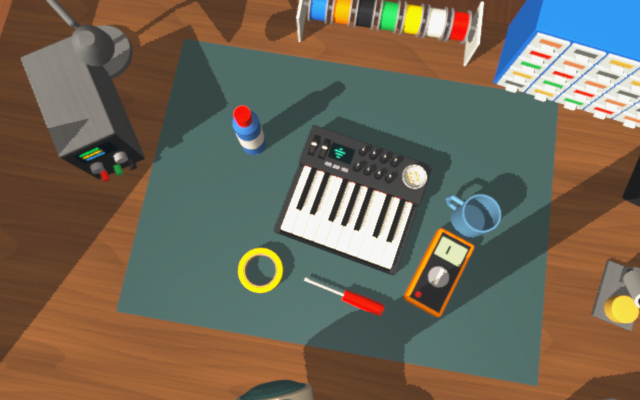

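View pics/side0.png

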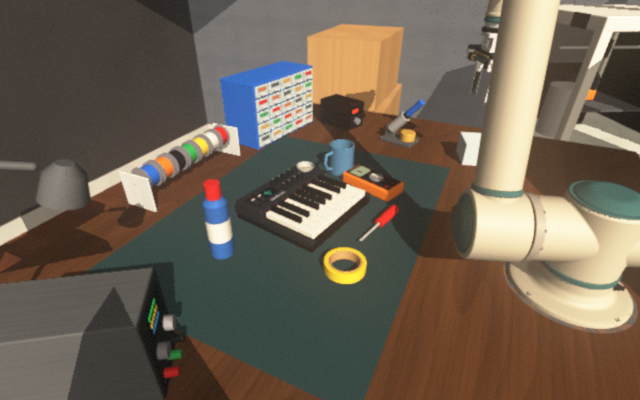

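The top view shows the keyboard at about (355,200), turned so its low end is upper left, with the dish on the panel at (415,176) and the multimeter close to the high end at (440,272). The side view agrees. Next I'll fit the white-key rectangle.

```bash
cat > fit.py <<'E'
from h import *
def rect(n,im,S=2000,x0=.4,y0=-.25,z=.046,W=.4):
    # rectified picture of plane z; px = (x-x0)*S , (y-y0)*S
    q=np.array([[x0,y0],[x0+W,y0],[x0+W,y0+W+.1],[x0,y0+W+.1]])
    src=proj(n,np.c_[q,np.full(4,z)]).astype(np.float32)
    H=cv2.getPerspectiveTransform(src,((q-[x0,y0])*S).astype(np.float32))
    return cv2.warpPerspective(im,H,(int(W*S),int((W+.1)*S)))
E
python3 - <<'E'
from fit import *
for n in ('top','side'):
    im=cv2.imread(f'pics/{n}0.png'); g=rect(n,im)
    hsv=cv2.cvtColor(g,cv2.COLOR_BGR2HSV); m=((hsv[...,2]>150)&(hsv[...,1]<60)).astype(np.uint8)
    m=cv2.morphologyEx(m,cv2.MORPH_OPEN,np.ones((9,9)))
    k=cv2.morphologyEx(m,cv2.MORPH_CLOSE,np.ones((31,31)))
    _,lab,st,_=cv2.connectedComponentsWithStats(k); i=1+st[1:,4].argmax()
    pts=np.argwhere((lab==i)&(m>0))[:,::-1].astype(np.float32)
    (c,wh,a)=cv2.minAreaRect(pts); b=cv2.boxPoints((c,wh,a))/2000+[.4,-.25]
    print(n,np.array(wh)/2000,a); print(b.round(4))
    # front edge = two corners with smallest x-ish
    cv2.polylines(g,[np.int32((b-[.4,-.25])*2000)],True,(0,0,255),1); cv2.imwrite(f'pics/r{n}.png',g)
a,b=[cv2.resize(cv2.imread(f'pics/r{n}.png'),(400,500)) for n in ('top','side')]
cv2.imwrite('pics/r.png',np.hstack([a,b]))
E
```

```text
top [0.23693901 0.14224593] 79.63154602050781
[[ 0.4644 -0.1065]
 [ 0.6043 -0.1321]
 [ 0.6469  0.101 ]
 [ 0.507   0.1266]]
side [0.24975089 0.15229105] 79.62925720214844
[[ 0.454  -0.105 ]
 [ 0.6038 -0.1324]
 [ 0.6488  0.1133]
 [ 0.499   0.1407]]
```

View pics/r.png

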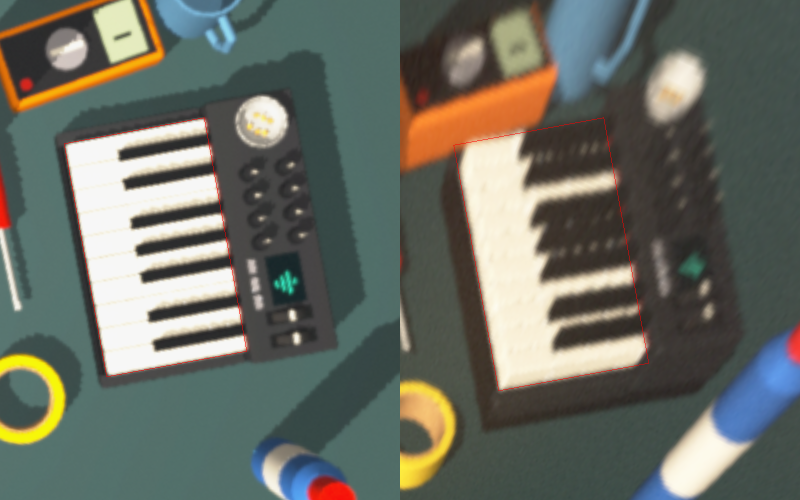

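The top fit measures 237 x 142 mm, against 235 x 141 nominal, and the low end agrees with the network to about 2 mm. The side fit is only enlarged by the visible key sides. I'll plan the approach now.

```bash
cat >> h.py <<'E'
yaw=np.radians(-10.36); ex=np.array([np.cos(yaw),np.sin(yaw),0]); ey=np.array([-ex[1],ex[0],0]); ez=np.array([0,0,1.])
O=np.array([.5941,-.0098,0])
def W(x,y,z): return O+(x*ex+y*ey+z*ez)/1000
def KB(p): d=np.asarray(p)-O; return np.array([d@ex,d@ey,d[2]])*1000
def tgt(tilt,s):
    t=np.radians(tilt); x=-np.cos(t)*ez-np.sin(t)*ey; z=s*ex; return np.c_[x,np.cross(z,x),z]
def cur():
    o=get_obs(); return o,R.from_quat(np.roll(o['tcp_rot'],-1))
def plan(p=None,M=None):
    o,C=cur(); print('t',round(o['time'],2),'q',o['qpos'].round(3),'kb',KB(o['tcp_pos']).round(1),'F',o['force'].round(2),'w',o['width'])
    if p is not None: print(' offset units',(C.inv().apply(p-o['tcp_pos'])/.025).round(3))
    if M is not None: print(' rot units',((C.inv()*R.from_matrix(M)).as_rotvec()/.08).round(3))
E
python3 - <<'E'
from h import *
plan(); print(cur()[1].as_matrix().round(3))
for s in (1,-1): plan(W(-90,140,170),tgt(37,s))
E
```

```text
t 0.9 q [-1.226  0.276  1.505  0.     1.361 -0.121] kb [-239.7 -556.2  205.5] F [-0.77 -0.21  0.57] w 0.09406858489150702
[[ 0.     0.893  0.449]
 [-0.     0.449 -0.893]
 [-1.    -0.     0.   ]]
t 0.9 q [-1.226  0.276  1.505  0.     1.361 -0.121] kb [-239.7 -556.2  205.5] F [-0.77 -0.21  0.57] w 0.09406858489150702
 offset units [  1.418  21.557 -18.617]
 rot units [-11.137  -3.725  -7.481]
t 0.9 q [-1.226  0.276  1.505  0.     1.361 -0.121] kb [-239.7 -556.2  205.5] F [-0.77 -0.21  0.57] w 0.09406858489150702
 offset units [  1.418  21.557 -18.617]
 rot units [26.562 -8.887  4.425]
```

>>> move_arm(offset=[[0, 0.3, -0.3], [0, 0.6, -0.5], [0, 0.9, -0.8], [0, 0.9, -0.8], [0, 0.9, -0.8], [0, 0.9, -0.8], [0, 0.9, -0.8], [0, 0.9, -0.8], [0, 0.9, -0.8], [0, 0.9, -0.8], [0, 0.9, -0.8], [0, 0.9, -0.8], [0, 0.9, -0.8], [0, 0.9, -0.8], [0, 0.9, -0.8], [0, 0.9, -0.8], [0, 0.9, -0.8], [0, 0.9, -0.8], [0, 0.9, -0.8], [0, 0.9, -0.8]], rot=[[0, 0, 0], [0, 0, 0], [0, 0, 0], [0, 0, 0], [0, 0, 0], [0, 0, 0], [0, 0, 0], [0, 0, 0], [0, 0, 0], [0, 0, 0], [0, 0, 0], [0, 0, 0], [0, 0, 0], [0, 0, 0], [0, 0, 0], [0, 0, 0], [0, 0, 0], [0, 0, 0], [0, 0, 0], [0, 0, 0]], grip=[255, 255, 255, 255, 255, 255, 255, 255, 255, 255, 255, 255, 255, 255, 255, 255, 255, 255, 255, 255], force=20)

```text
time: 2.57
tcp_pos: [0.4691, 0.0198, 0.2056]
tcp_rot: [0.602, 0.371, 0.602, -0.371]
force: [0.6, -0.6, 0.4]
width: 0.0003
```

>>> move_arm(offset=[[0, 0, 0], [0, 0, 0], [0, 0, 0], [0, 0, 0], [0, 0, 0], [0, 0, 0], [0, 0, 0], [0, 0, 0], [0, 0, 0], [0, 0, 0], [0, 0, 0], [0, 0, 0], [0, 0, 0], [0, 0, 0], [0, 0, 0], [0, 0, 0], [0, 0, 0]], rot=[[-0.7, -0.23, -0.47], [-0.7, -0.23, -0.47], [-0.7, -0.23, -0.47], [-0.7, -0.23, -0.47], [-0.7, -0.23, -0.47], [-0.7, -0.23, -0.47], [-0.7, -0.23, -0.47], [-0.7, -0.23, -0.47], [-0.7, -0.23, -0.47], [-0.7, -0.23, -0.47], [-0.7, -0.23, -0.47], [-0.7, -0.23, -0.47], [-0.7, -0.23, -0.47], [-0.7, -0.23, -0.47], [-0.7, -0.23, -0.47], [-0.64, -0.28, -0.43], [0, 0, 0]], grip=[255, 255, 255, 255, 255, 255, 255, 255, 255, 255, 255, 255, 255, 255, 255, 255, 255])

```text
time: 3.98
tcp_pos: [0.4681, 0.0191, 0.2044]
tcp_rot: [0.648, -0.164, 0.689, -0.282]
force: [0.7, 0.1, -0.6]
width: 0.0003
```

```bash
python3 - <<'E'
from h import *
plan(W(-90,125,100),tgt(37,1))
E
```

```text
t 3.98 q [ 0.333  0.32   1.646 -0.552  1.535  0.631] kb [-129.2    5.7  204.4] F [ 0.75  0.05 -0.65] w 0.0003358064497317265
 offset units [0.475 6.315 1.6  ]
 rot units [ 0.069  0.011 -0.016]
```

```bash
python3 - <<'E'
from h import *
plan(W(-90,102,75),tgt(37,1))
E
```

```text
t 3.98 q [ 0.333  0.32   1.646 -0.552  1.535  0.631] kb [-129.2    5.7  204.4] F [ 0.75  0.05 -0.65] w 0.0003358064497317265
 offset units [1.827 6.18  1.599]
 rot units [ 0.069  0.011 -0.016]
```

>>> move_arm(offset=[[0.18, 0.62, 0.16], [0.18, 0.62, 0.16], [0.18, 0.62, 0.16], [0.18, 0.62, 0.16], [0.18, 0.62, 0.16], [0.18, 0.62, 0.16], [0.18, 0.62, 0.16], [0.18, 0.62, 0.16], [0.18, 0.62, 0.16], [0.2, 0.6, 0.16], [0, 0, 0], [0, 0, 0]], rot=[[0.07, 0, 0], [0, 0, 0], [0, 0, 0], [0, 0, 0], [0, 0, 0], [0, 0, 0], [0, 0, 0], [0, 0, 0], [0, 0, 0], [0, 0, 0], [0, 0, 0], [0, 0, 0]], grip=[255, 255, 255, 255, 255, 255, 255, 255, 255, 255, 255, 255])

```text
time: 4.98
tcp_pos: [0.5267, 0.1052, 0.0756]
tcp_rot: [0.648, -0.162, 0.688, -0.285]
force: [-0.7, 0.8, -0.2]
width: 0.0005
```

```bash
python3 - <<'E'
from h import *
plan(W(-90,102,52),tgt(37,1))
ims=[]
for n in ('top','side','wrist'):
    im=eyes.grab_frame(n)[:,:,::-1].copy()
    if n!='wrist':
        c=proj(n,W(-90,100,46))[0].astype(int); im=im[c[1]-75:c[1]+75,c[0]-66:c[0]+67]; im=cv2.resize(im,(399,450),interpolation=cv2.INTER_CUBIC)
        ims.append(im)
    else:
        for k in range(10):
            q=proj(n,W(-110,94-23.5*k,46))[0]; 
            if 0<q[0]<640 and 0<q[1]<400: cv2.circle(im,tuple(int(v) for v in q),3,(0,0,255),1)
        cv2.imwrite('pics/w1.png',im)
cv2.imwrite('pics/c1.png',np.hstack(ims))
E
```

```text
t 4.98 q [ 0.429  0.566  1.584 -0.522  1.421  0.807] kb [-87.  101.   75.6] F [-0.68  0.8  -0.17] w 0.0005193838172310816
 offset units [ 0.729  0.6   -0.121]
 rot units [-0.036  0.005 -0.006]
```

View pics/c1.png

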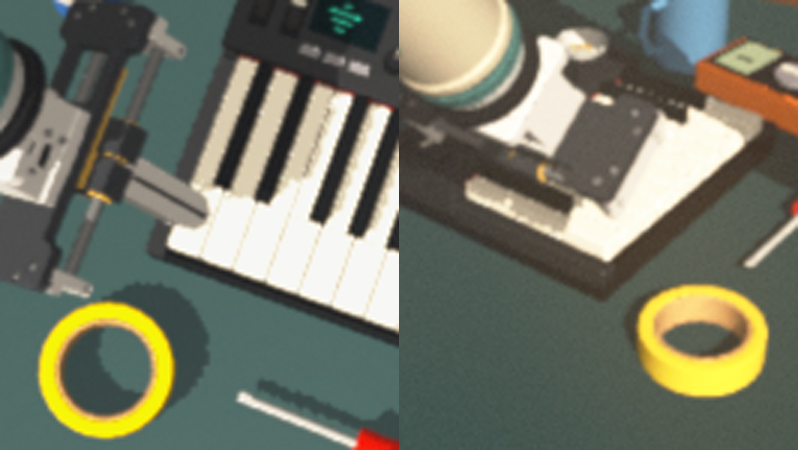

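View pics/w1.png

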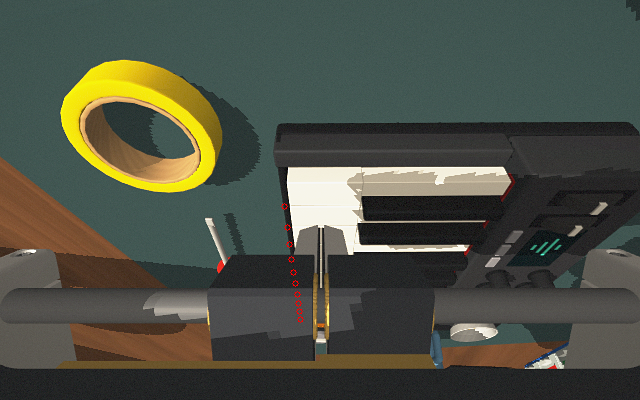

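The crops show the leaning fingertip above the first two white keys, with the tape and multimeter clear. In the wrist view the front edge at column 288 matches the prediction at 285. I'll check the y alignment along the row with an overlaid grid.

```bash
python3 - <<'E'
from h import *
im=eyes.grab_frame('wrist')[:,:,::-1].copy()
c=im[140:280,250:400]; c=cv2.resize(c,None,fx=5,fy=4,interpolation=cv2.INTER_CUBIC)
for y in [117.25]+[94-23.5*k for k in range(3)]:
    a,b=[((q-[250,140])*[5,4]).astype(int) for q in proj('wrist',[W(-110,y,46),W(-62,y,46)])]
    print(y,a,b); cv2.line(c,tuple(map(int,a)),tuple(map(int,b)),(0,0,255),1)
cv2.imwrite('pics/w2.png',c)
E
```

```text
117.25 [154 172] [540 170]
94.0 [171 267] [525 265]
70.5 [186 347] [513 346]
47.0 [198 416] [502 415]
```

View pics/w2.png

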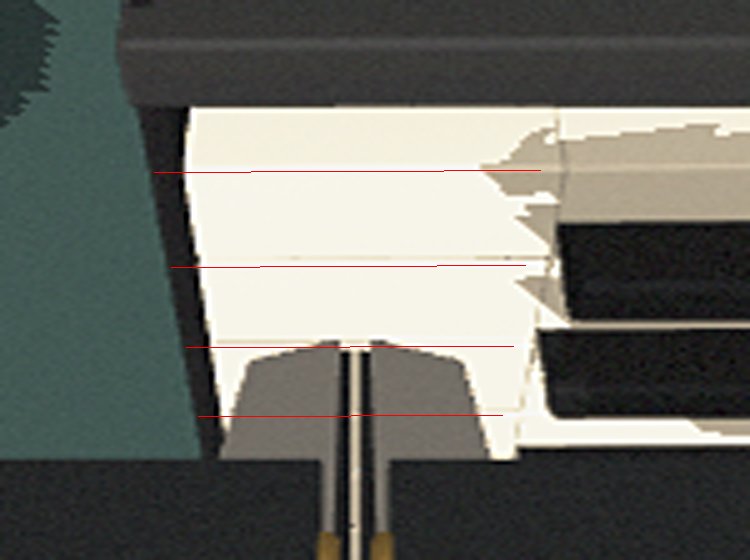

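>>> move_arm(offset=[[0.12, 0.1, 0], [0.12, 0.1, 0], [0.12, 0.1, 0], [0.12, 0.1, 0], [0.12, 0.1, 0], [0.12, 0.1, 0], [0.12, 0.1, 0], [0.12, 0.1, 0], [0, 0, 0], [0, 0, 0], [0, 0, 0], [0, 0, 0]], rot=[[0, 0, 0], [0, 0, 0], [0, 0, 0], [0, 0, 0], [0, 0, 0], [0, 0, 0], [0, 0, 0], [0, 0, 0], [0, 0, 0], [0, 0, 0], [0, 0, 0], [0, 0, 0]], grip=[255, 255, 255, 255, 255, 255, 255, 255, 255, 255, 255, 255])

```text
time: 6.18
tcp_pos: [0.5272, 0.1065, 0.0455]
tcp_rot: [0.649, -0.161, 0.687, -0.285]
force: [-0.4, -0.6, 1.0]
width: 0.0005
```

```bash
python3 - <<'E'
from h import *
plan(W(-88,102.5,44.5),tgt(37,1))
im=eyes.grab_frame('wrist')[:,:,::-1].copy()
a=cv2.resize(im[130:270,250:400],(400,400),interpolation=cv2.INTER_CUBIC)
im=eyes.grab_frame('side')[:,:,::-1].copy()
c=proj('side',W(-90,100,46))[0].astype(int); b=cv2.resize(im[c[1]-40:c[1]+40,c[0]-40:c[0]+40],(400,400),interpolation=cv2.INTER_CUBIC)
cv2.imwrite('pics/w3.png',np.hstack([a,b]))
E
```

```text
t 6.18 q [ 0.43   0.599  1.609 -0.527  1.369  0.839] kb [-86.7 102.4  45.5] F [-0.39 -0.6   0.97] w 0.00045457803925875626
 offset units [ 0.03   0.027 -0.05 ]
 rot units [-0.056  0.017 -0.025]
```

View pics/w3.png

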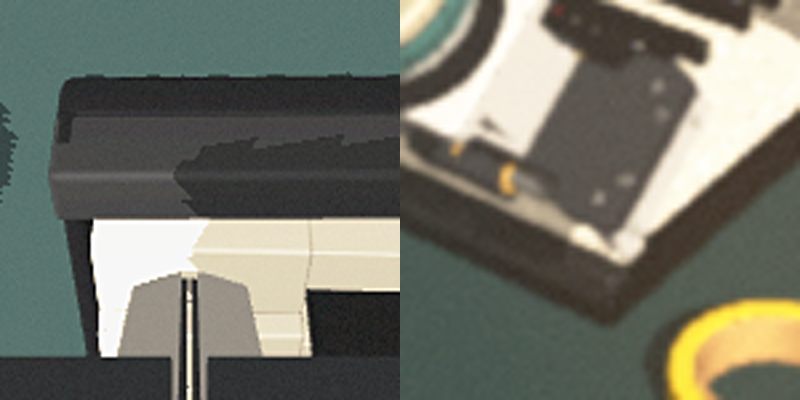

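```bash
python3 - <<'E'
from h import *
O=O+.002*ex+.002*ey
import h; h.O=O
f=lambda *p:((proj('wrist',W(*p))[0]-[250,130])*[400/150,400/140]).round(0)
for y in (117.25,94.5,93.5):
    for z in (34,40,42,44,46): print(y,z,f(-66,y,z))
im=cv2.imread('pics/w3.png')[:,:400]
big=cv2.resize(im[200:350,80:330],(750,450),interpolation=cv2.INTER_CUBIC); cv2.imwrite('pics/w4.png',big)
print(im[205:345:3,285].tolist())
E
```

```text
117.25 34 [286. 221.]
117.25 40 [289. 245.]
117.25 42 [289. 253.]
117.25 44 [290. 261.]
117.25 46 [291. 269.]
94.5 34 [278. 285.]
94.5 40 [280. 308.]
94.5 42 [281. 316.]
94.5 44 [281. 324.]
94.5 46 [282. 332.]
93.5 34 [278. 288.]
93.5 40 [280. 311.]
93.5 42 [280. 318.]
93.5 44 [281. 326.]
93.5 46 [282. 334.]
[[49, 47, 50], [52, 52, 51], [51, 50, 49], [45, 44, 42], [62, 66, 70], [175, 199, 206], [207, 234, 243], [200, 224, 234], [197, 223, 233], [198, 223, 233], [202, 226, 234], [201, 225, 233], [199, 224, 234], [199, 224, 233], [198, 223, 233], [220, 237, 243], [220, 237, 242], [187, 215, 226], [184, 215, 224], [187, 217, 225], [186, 215, 224], [189, 216, 226], [187, 215, 226], [188, 215, 226], [188, 216, 225], [187, 215, 224], [186, 215, 223], [186, 214, 224], [186, 214, 224], [188, 214, 224], [185, 215, 224], [185, 214, 223], [185, 214, 225], [186, 214, 224], [184, 214, 222], [182, 211, 222], [175, 201, 217], [205, 228, 237], [202, 224, 234], [201, 226, 234], [200, 226, 234], [198, 224, 233], [201, 225, 234], [221, 238, 243], [213, 233, 239], [188, 216, 226], [188, 216, 225]]
```

View pics/w4.png

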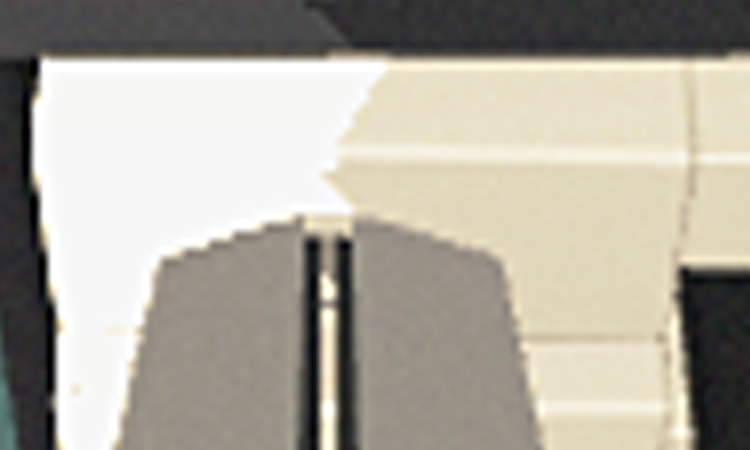

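Key 1 alone is down about 5 to 6 mm, with key 2 still up at z≈46, and the geometry agrees. I'll start the sweep.

```bash
echo 'O=O+.002*ex+.002*ey' >> h.py; python3 - <<'E'
from h import *
plan(W(-89,40,44.7),tgt(37,1)); plan(W(-89,-110,44.7))
E
```

```text
t 6.28 q [ 0.43   0.599  1.609 -0.527  1.369  0.839] kb [-88.7 100.5  45.5] F [-1.03 -0.61  0.86] w 0.0006171123823527811
 offset units [ 1.478 -1.916 -0.006]
 rot units [-0.056  0.02  -0.027]
t 6.28 q [ 0.43   0.599  1.609 -0.527  1.369  0.839] kb [-88.7 100.5  45.5] F [-1.03 -0.61  0.86] w 0.0006171123823527811
 offset units [ 5.078 -6.715  0.01 ]
```

>>> move_arm(offset=[[0.074, -0.096, 0], [0.074, -0.096, 0], [0.074, -0.096, 0], [0.074, -0.096, 0], [0.074, -0.096, 0], [0.074, -0.096, 0], [0.074, -0.096, 0], [0.074, -0.096, 0], [0.074, -0.096, 0], [0.074, -0.096, 0], [0.074, -0.096, 0], [0.074, -0.096, 0], [0.074, -0.096, 0], [0.074, -0.096, 0], [0.074, -0.096, 0], [0.074, -0.096, 0], [0.074, -0.096, 0], [0.074, -0.096, 0], [0.074, -0.096, 0], [0.074, -0.096, 0]], rot=[[0, 0, 0], [0, 0, 0], [0, 0, 0], [0, 0, 0], [0, 0, 0], [0, 0, 0], [0, 0, 0], [0, 0, 0], [0, 0, 0], [0, 0, 0], [0, 0, 0], [0, 0, 0], [0, 0, 0], [0, 0, 0], [0, 0, 0], [0, 0, 0], [0, 0, 0], [0, 0, 0], [0, 0, 0], [0, 0, 0]], grip=[255, 255, 255, 255, 255, 255, 255, 255, 255, 255, 255, 255, 255, 255, 255, 255, 255, 255, 255, 255])

```text
time: 7.95
tcp_pos: [0.5164, 0.0471, 0.0445]
tcp_rot: [0.649, -0.161, 0.687, -0.284]
force: [0.8, 3.0, 2.3]
width: 0.0009
```

```bash
python3 - <<'E'
from h import *
plan(W(-89,-25,44.7),tgt(37,1))
from fit import rect
im=eyes.grab_frame('top')[:,:,::-1].copy(); a=cv2.imread('pics/top0.png')
# keyboard shift check: panel region
def P(i): return cv2.cvtColor(i,cv2.COLOR_BGR2GRAY)[130:175,310:425].astype(np.float32)
print(cv2.phaseCorrelate(P(a),P(im)))
print('low_end',[(x['p'],ray('top',x['uv'],.046)) for x in models.landmark_of('top','low_end')[:1]])
cv2.imwrite('pics/t2.png',np.hstack([cv2.resize(i[100:300,240:500],(400,308),interpolation=cv2.INTER_CUBIC) for i in (a,im)]))
E
```

```text
t 7.95 q [ 0.35   0.557  1.704 -0.569  1.291  0.811] kb [-88.6  40.   44.5] F [0.81 2.99 2.27] w 0.0008558572411128243
 offset units [ 1.552 -2.088 -0.008]
 rot units [-0.056  0.024 -0.039]
((0.04030592127080723, 0.516402089235779), 0.9215079957467538)
low_end []
```

View pics/t2.png

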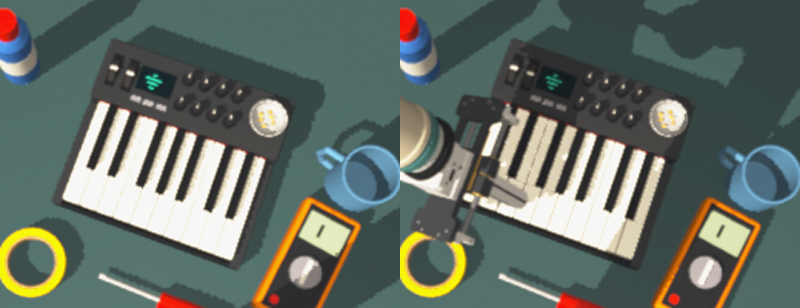

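The left crop shows the start and the right one now: the finger is mid-row, the keyboard has moved under about 1 mm and the bystanders are untouched. The force matches riding up the ramp, so I'll carry on.

>>> move_arm(offset=[[0.078, -0.104, 0], [0.078, -0.104, 0], [0.078, -0.104, 0], [0.078, -0.104, 0], [0.078, -0.104, 0], [0.078, -0.104, 0], [0.078, -0.104, 0], [0.078, -0.104, 0], [0.078, -0.104, 0], [0.078, -0.104, 0], [0.078, -0.104, 0], [0.078, -0.104, 0], [0.078, -0.104, 0], [0.078, -0.104, 0], [0.078, -0.104, 0], [0.078, -0.104, 0], [0.078, -0.104, 0], [0.078, -0.104, 0], [0.078, -0.104, 0], [0.078, -0.104, 0]], rot=[[0, 0, 0], [0, 0, 0], [0, 0, 0], [0, 0, 0], [0, 0, 0], [0, 0, 0], [0, 0, 0], [0, 0, 0], [0, 0, 0], [0, 0, 0], [0, 0, 0], [0, 0, 0], [0, 0, 0], [0, 0, 0], [0, 0, 0], [0, 0, 0], [0, 0, 0], [0, 0, 0], [0, 0, 0], [0, 0, 0]], grip=[255, 255, 255, 255, 255, 255, 255, 255, 255, 255, 255, 255, 255, 255, 255, 255, 255, 255, 255, 255])

```text
time: 9.72
tcp_pos: [0.5042, -0.0171, 0.0444]
tcp_rot: [0.649, -0.161, 0.687, -0.285]
force: [0.6, 2.1, 1.9]
width: 0.0006
```

```bash
python3 - <<'E'
from h import *
plan(W(-89,-85,44.7),tgt(37,1)); plan(W(-89,-112,44.7),tgt(37,1))
im=eyes.grab_frame('top')[:,:,::-1].copy(); a=cv2.imread('pics/top0.png')
def P(i): return cv2.cvtColor(i,cv2.COLOR_BGR2GRAY)[130:175,310:425].astype(np.float32)
print(cv2.phaseCorrelate(P(a),P(im)))
E
```

```text
t 9.72 q [ 0.254  0.516  1.792 -0.621  1.211  0.776] kb [-89.1 -25.3  44.4] F [0.58 2.12 1.87] w 0.0006092625467236286
 offset units [ 1.421 -1.917  0.01 ]
 rot units [-0.054  0.016 -0.031]
t 9.72 q [ 0.254  0.516  1.792 -0.621  1.211  0.776] kb [-89.1 -25.3  44.4] F [0.58 2.12 1.87] w 0.0006092625467236286
 offset units [ 2.069 -2.781  0.013]
 rot units [-0.054  0.016 -0.031]
((-0.008387750645646008, 0.4796353031621905), 0.9501824370136968)
```

>>> move_arm(offset=[[0.071, -0.096, 0], [0.071, -0.096, 0], [0.071, -0.096, 0], [0.071, -0.096, 0], [0.071, -0.096, 0], [0.071, -0.096, 0], [0.071, -0.096, 0], [0.071, -0.096, 0], [0.071, -0.096, 0], [0.071, -0.096, 0], [0.071, -0.096, 0], [0.071, -0.096, 0], [0.071, -0.096, 0], [0.071, -0.096, 0], [0.071, -0.096, 0], [0.071, -0.096, 0], [0.071, -0.096, 0], [0.071, -0.096, 0], [0.071, -0.096, 0], [0.071, -0.096, 0]], rot=[[0, 0, 0], [0, 0, 0], [0, 0, 0], [0, 0, 0], [0, 0, 0], [0, 0, 0], [0, 0, 0], [0, 0, 0], [0, 0, 0], [0, 0, 0], [0, 0, 0], [0, 0, 0], [0, 0, 0], [0, 0, 0], [0, 0, 0], [0, 0, 0], [0, 0, 0], [0, 0, 0], [0, 0, 0], [0, 0, 0]], grip=[255, 255, 255, 255, 255, 255, 255, 255, 255, 255, 255, 255, 255, 255, 255, 255, 255, 255, 255, 255])

```text
time: 11.43
tcp_pos: [0.4933, -0.0761, 0.045]
tcp_rot: [0.649, -0.161, 0.687, -0.285]
force: [-0.2, 0.6, 0.8]
width: 0.0001
```

```bash
python3 - <<'E'
from h import *
plan(W(-89,-112,44.7),tgt(37,1))
im=eyes.grab_frame('top')[:,:,::-1].copy(); a=cv2.imread('pics/top0.png')
def P(i): return cv2.cvtColor(i,cv2.COLOR_BGR2GRAY)[130:175,310:400].astype(np.float32)
print(cv2.phaseCorrelate(P(a),P(im)))
f='wrist'; im=eyes.grab_frame(f)[:,:,::-1].copy(); cv2.imwrite('pics/w5.png',im[100:360,160:560])
E
```

```text
t 11.43 q [ 0.156  0.484  1.859 -0.674  1.141  0.737] kb [-89.3 -85.4  45. ] F [-0.24  0.55  0.8 ] w 9.772803029023527e-05
 offset units [ 0.65  -0.844  0.013]
 rot units [-0.051  0.017 -0.019]
((0.029012491603495505, 0.5426383727076001), 0.9327856181580343)
```

View pics/w5.png

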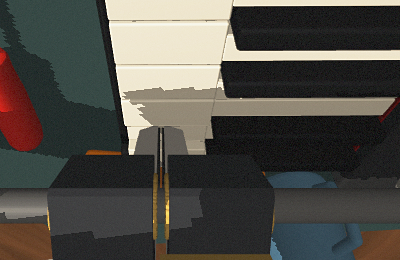

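The wrist view shows the fingers on the 9th key, with a small step behind it and the keys behind all level. I'll finish onto the 10th, pause and lift.

>>> move_arm(offset=[[0.073, -0.094, 0], [0.073, -0.094, 0], [0.073, -0.094, 0], [0.073, -0.094, 0], [0.073, -0.094, 0], [0.073, -0.094, 0], [0.073, -0.094, 0], [0.073, -0.094, 0], [0.073, -0.094, 0], [0, 0, 0], [0, 0, 0], [-0.1, -0.08, 0], [-0.2, -0.15, 0], [-0.3, -0.22, 0], [-0.4, -0.3, 0], [-0.6, -0.45, 0], [-0.6, -0.45, 0], [-0.6, -0.45, 0], [0, 0, 0], [0, 0, 0]], rot=[[0, 0, 0], [0, 0, 0], [0, 0, 0], [0, 0, 0], [0, 0, 0], [0, 0, 0], [0, 0, 0], [0, 0, 0], [0, 0, 0], [0, 0, 0], [0, 0, 0], [0, 0, 0], [0, 0, 0], [0, 0, 0], [0, 0, 0], [0, 0, 0], [0, 0, 0], [0, 0, 0], [0, 0, 0], [0, 0, 0]], grip=[255, 255, 255, 255, 255, 255, 255, 255, 255, 255, 255, 255, 255, 255, 255, 255, 255, 255, 255, 255])

```text
time: 13.2
tcp_pos: [0.489, -0.1015, 0.1333]
tcp_rot: [0.65, -0.16, 0.686, -0.285]
force: [-0.3, -0.7, -0.4]
width: 0.0006
```

```bash
python3 - <<'E'
from h import *
plan()
im=eyes.grab_frame('top')[:,:,::-1].copy(); a=cv2.imread('pics/top0.png')
def P(i): return cv2.cvtColor(i,cv2.COLOR_BGR2GRAY)[130:175,310:400].astype(np.float32)
print(cv2.phaseCorrelate(P(a),P(im)))
for t in ('tape_roll','screwdriver','multimeter','spray_can','screw_dish','mug'):
    print(t,[(x['p'],np.round(x['uv'],1)) for x in models.landmark_of('top',t)[:2]])
s=eyes.grab_frame('side')[:,:,::-1].copy()
cv2.imwrite('pics/end.png',np.hstack([cv2.resize(im[100:320,230:500],(400,326)),cv2.resize(s[130:290,190:420],(400,326))]))
E
```

```text
t 13.2 q [ 0.111  0.358  1.791 -0.646  1.27   0.582] kb [ -88.9 -111.1  133.3] F [-0.3  -0.73 -0.39] w 0.000629868484686685
((0.08927362582657139, 0.36877834972044354), 0.9245979192521837)
tape_roll [(0.63, array([412. , 174.8]))]
screwdriver [(0.89, array([341. , 295.4]))]
multimeter [(0.67, array([437.5, 271.3]))]
spray_can [(0.67, array([253.4, 143.9])), (0.65, array([341.4, 294.2]))]
screw_dish [(0.67, array([411.1, 181.1]))]
mug [(0.7, array([465.6, 222.3]))]
```

View pics/end.png

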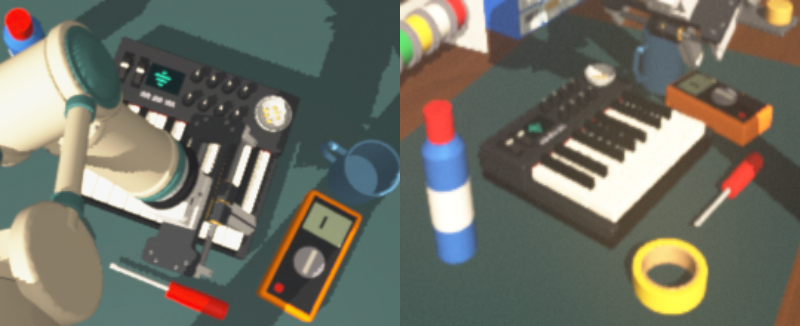

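The hand is clear at 133 mm, the side view shows all the keys level, and everything is where it stood. I'll hand the job in.

```bash
python3 -c "
from h import *
print(r.close_job())"
```

```text
the job is handed in; nothing more can be done
None
```

I swept the shut fingertips along all ten white keys, from the lowest to the highest, without lifting in between. The hand leaned about 37° and trailed behind the tip. I lifted off at the 10th key and handed the job in at about 14 s of the 42 s allowed.

- **Key presses:** a close wrist view before the sweep showed key 1 alone down about 5–6 mm, with key 2 still up. During the slide the tip was read at three pauses and stayed 5.8–6.4 mm below the key tops by geometry. I did not measure each key's travel: only key 1's was worked out from a picture, and the wrist view at key 9 showed a step there. That every key from 2 to 10 went down in turn rests on the geometry and on the forces read at the pauses.
- **Force:** the readings at the pauses were at most about 4 N in all, within the 15 N limit. The peak between pauses was not recorded.
- **Keyboard:** at the end all keys look level, and the panel pictures match the start to about 0.4 pixel, or roughly 1 mm.
- **Bystanders:** the screwdriver, multimeter, spray can and mug were found within about 2 pixels of where they started. The dish looks unmoved, but I had no starting reading to compare it with.

**Disagreements:**
- In the last top view the network placed the tape roll on the dish, because the arm was hiding the roll. The side view shows it in its place.
- The wrist and top cameras differed by about 2 mm on the keyboard's position, and I took the wrist value for the sweep.

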